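# Lift the hot lid off the soap warmer with the lid lifter

### The arm

A 7-joint arm with a two-finger parallel gripper is mounted at the origin on the work surface. World frame = base frame: x ahead of the robot, y to its left, z up, the work surface at z = 0. Lengths are in m, angles in rad, forces in N, time in s.
With the tool pointing down it reaches from about 0.425 to 0.925 m from the base axis. Payload 6.8 kg.
Tool frame: the origin (TCP) lies at the very end of the fingers, on their centre line; the grasp point (between the pads) lies 19 mm behind it; z points along the fingers, y is the line along which they close (so a half turn about z gives the same grasp; the last joint's range is limited). The gripper opens to 85 mm and grips with 20 to 120 N. Pads are 22 mm wide; open, the fingers measure 114 mm over their backs; the gripper's body (76 mm by 85 mm) begins 54 mm behind the grasp point. The pads swing forward as they close: fully open they stand 13 mm farther back than shut.
Start: joints at [1.044, 0.477, 0.022, 1.555, -0.011, 1.109, -0.083], TCP at [0.275, -0.617, 0.231] pointing down, gripper open.
Joint ranges: [-2.96, 2.96], [-0.34, 2.1], [-1.41, 1.46], [0.24, 2.44], [-1.37, 4.51], [0.17, 1.92], [-2.96, 2.96]. Speed limits (rad/s): [2.39, 2.39, 3.14, 3.14, 3.14, 3.14, 3.14].

### API

Orientations are given as a unit quaternion [w, x, y, z].
In Python, from station import bot gives the robot as it stands.
- The arm moves only by the tool jog_arm, never from a script. Its argument "motion" is a list of rows, each a list of 7 numbers: the turn, a rotation vector about the tool's x, y, z in rad, then the shift along the tool's x, y, z in mm, then the finger opening in mm, from 0 to 85.4. A call has 1 to 10 rows; each row is the pose to reach, as a shift and turn from the pose commanded when the call began, along the tool's axes at that moment; what a row does not reach only later rows make up. A row lasts 1/8 s, in which the tool goes at most 62.5 mm and 10.7 degrees, less where a joint would pass 70% of its speed; a pose out of reach is approached as far as the arm can. A call with a gripper value outside its range is refused whole. The fingers move at their own pace and stop on an object; "grip_force" is the grip in N (left out, the last holds). Time passes only in rows, so rows that repeat a pose let the fingers close. It gives the time, the measured TCP pose, the force, the opening and the grip force at its end, in the units of the state.
- bot.get_obs(): the state, without advancing time (a new reading comes with each control period).
- bot.read_camera(name): name is "side" or "top"; returns a dict with "pixels" (480x640x3 uint8, red, green, blue), "camera_matrix" (3x3 intrinsics, pixels), "distortion" ([k1, k2, p1, p2, k3] as OpenCV has them; the pictures are not rectified), "T" (4x4, takes a point from camera to world coordinates). Camera axes: x right, y down, z forward; pixel columns grow to the right and rows downward; lengths in m; the calibration is good to about 2 mm. A picture is of the moment at which its call begins. There is no depth.
- bot.hand_in(): hands the job in; it is judged then, once.
Trained networks look in a picture, given as the dict that the camera call returned (one of the last four; its "shot" number tells which), for a name from the list of things; names that differ only in an ending like _2 or _b are one class to them, and where a whole thing is asked for, a point or a joint stands for the part that bears it (a point fixed in the world has none). Each returns a list of dicts, best first, with "score" (0 to 1); they miss things now and then, are a little off and sometimes report something else, mostly with a low value. They report only what shows in the picture. A call takes as long as a camera call. They do not tell look-alikes from the thing itself.
- bot.spot_in(thing, picture): "xy" ([column, row] in pixels, amid what is visible of it).
- bot.tip_of(thing, picture): "xy" ([column, row] in pixels: a listed point, or the origin of a listed thing).
The state is a dict: "t": time; "q": joint angles; "joint_vel": joint speeds; "joint_torque": joint torques, N m; "eef_pos": TCP position; "tool_rot": TCP orientation; "contact_force": force on the tool from outside, world axes, zero at the start; "torque": the same for the moment, N m; "gripper_width": opening from 0.0 (shut) to 1.0 (fully open); "grasp_force": force on a finger pad.
Only numpy, scipy, OpenCV 4.12 (cv2) and the standard library are available. Lean on these libraries where they do the work, as an engineer would, in place of code of your own. Each camera call takes 0.05 s, during which the arm holds its last target. There are 200 camera calls.

### The job

Take the standing lid lifter, hook it under the loop on the soap warmer's hot lid, lift the lid off level and without haste, and lower it gently onto the round wooden board so that no part of it overhangs. Then draw the lifter out of the loop, stand it upright back in its shallow tray and let go. The lid is hot, so only the lifter may touch it; do not tip or drop it, and leave the other things on the counter where they are.

Things in the scene. Friction and masses are not known exactly. Their poses are not given: they have to be found in the camera images.
- pot_mouth (a point): Centre of the warmer's round mouth, in the plane of its rim, 85 mm above the counter. The warmer is an upright steel pot 184 mm across (mouth 172 mm) on a black base 204 mm across, with a small control box on one side. It is fixed to the counter and the lid starts on it.
- lid: Round steel lid, 0.4 to 0.65 kg: flange 190 mm across, 8 mm thick (top 16 mm above the origin); below it a plug 160 mm across, 8 mm deep, loose in the warmer's mouth. Origin: centre of the plug's underside. z up; y along the bar of the loop handle. On the board it rests on its plug, origin at the board's top.
- lid_bar (a point): Middle of the straight level bar of the lid's loop handle, an upright U of round steel 10 mm thick. 71 mm above the lid's origin, over its centre. The bar runs along y, 100 mm long between its two legs, with 50 mm free height from its underside to the lid's top. Axes as the lid's; the loop may be entered from either side, along +x or -x.
- lifter: Steel lid lifter, 0.3 kg, 145 mm tall, C-shaped seen from the side, standing on its flat foot. Origin: foot's underside, right below the grip's middle; z up, x along the foot from spine to open end (the bar enters there). Foot 50 mm wide (y), x = -37 to 33 mm. Spine: x = -37 to -29, 24 mm wide, from foot to grip.
- lifter_seat (a point): Lowest line of the shallow V in the upper face of the lifter's foot, where the hanging bar settles: x = 0, 8 mm above the foot's underside, right below the grip. There the bar's axis lies 13 mm above the underside and 117 mm below the grip's centre. A lip across the foot's open end (x = 27 to 33 mm) rises to 20 mm above the underside and keeps the bar in.
- lifter_grip (a point): Centre of the lifter's wooden grip, a level bar 90 mm long (x), 24 mm wide (y) and 30 mm high, 130 mm above the underside of the foot. To be grasped from above across its width at the middle. x and z as the lifter's.
- board_top (a point): Centre of the upper face, 16 mm above the counter, of a fixed round wooden board 250 mm across: the place for the lid.
- tray_in (a point): Centre of the inner floor (4 to 5 mm above the counter) of the fixed shallow aluminium tray, outside 170 x 150 mm (x by y, turned with the tray), walls 4 mm thick and 14 mm high in all. The lifter starts standing in it and must stand in it again, anywhere flat on its floor.
- soap1: Bystander: brown soap bar 90 x 60 x 45 mm, at the far side of the work area.
- soap2: Bystander: brown soap bar 90 x 60 x 45 mm, on the robot's side.
- roll_center (a point): Bystander: cream soap cylinder standing upright, 48 mm across, 100 mm tall, on the robot's side; point at its centre.
- cup: Bystander: white cup 72 mm across, 75 mm tall, at the far side.
- spatula: Bystander: spatula 200 mm long lying at the far side in front of the scale.
Things that resemble listed ones, but are neither listed nor needed, are in the scene too. Leave any turquoise look-alike of the part that bears pot_mouth alone.

How it is judged:
By the outcome, as a careful person would: the job done as asked, in the order asked, and still so for the second after the job is handed in, with the robot touching nothing.
It also fails if it takes over 72 s, if anything falls off the work surface, if the arm or the gripper's body presses on something with over 40 N, if the wrist force passes 120 N, or if a joint passes its speed limit or range.

## Working session

There is one attempt and no reset: what is moved stays moved. The work goes in short steps, Python scripts to look and compute and a tool call to move; the robot and the scene stay as the last step left them, time stands still between calls to the robot, and variables do not carry over. Pictures are saved under pics/ and viewed, at most 13 in all, crops included, and the job is handed in when it is done.

Besides the shell and the picture viewer there is one more tool, called after "Call:" in YAML: its name, and indented under it one key for each argument. jog_arm: Moves the arm, as the interface text tells. Its arguments: {"type":"object","properties":{"motion":{"type":"array"},"grip_force":{"type":"number"}},"required":["motion"]}

```bash
mkdir -p pics
cat > h.py <<'E'
import numpy as np, cv2
from station import bot
def ray(p,xy):
    K=np.array(p["camera_matrix"]);D=np.array(p["distortion"]);T=np.array(p["T"])
    u=cv2.undistortPoints(np.array([[xy]],float),K,D)[0,0]
    return T[:3,3],T[:3,:3]@np.array([u[0],u[1],1])
def atz(p,xy,z):
    o,d=ray(p,xy);return o+d*(z-o[2])/d[2]
def proj(p,X):
    T=np.linalg.inv(np.array(p["T"]));r,_=cv2.Rodrigues(T[:3,:3])
    return cv2.projectPoints(np.array(X,float).reshape(-1,3),r,T[:3,3],np.array(p["camera_matrix"]),np.array(p["distortion"]))[0][:,0]
def tri(p1,x1,p2,x2):
    o1,d1=ray(p1,x1);o2,d2=ray(p2,x2)
    s=np.linalg.lstsq(np.c_[d1,-d2],o2-o1,rcond=None)[0]
    a=o1+d1*s[0];b=o2+d2*s[1];return (a+b)/2,np.linalg.norm(a-b)
def save(p,n): cv2.imwrite("pics/"+n,cv2.cvtColor(p["pixels"],cv2.COLOR_RGB2BGR))
E
python3 - <<'E'
from h import *
np.set_printoptions(precision=4,suppress=True)
Z=dict(pot_mouth=.085,lid=.077,lid_bar=.148,lifter=.005,lifter_seat=.013,lifter_grip=.135,board_top=.016,tray_in=.0045,soap1=.0,roll_center=.05,soap2=0.,cup=0.,spatula=0.)
P={c:bot.read_camera(c) for c in("top","side")}
for c,p in P.items():
    save(p,c+"0.png");print(c,p["T"])
    for n,z in Z.items():
        for r in bot.tip_of(n,p)[:3]: print(c,n,round(r["score"],2),np.round(r["xy"],1),atz(p,r["xy"],z))
o=bot.get_obs();print(o)
E
```

```text
top [[ 0.0474 -0.9784  0.2013  0.2299]
 [-0.9989 -0.0453  0.0149 -0.0244]
 [-0.0055 -0.2018 -0.9794  1.4814]
 [ 0.      0.      0.      1.    ]]
top pot_mouth 0.78 [477.3 374.4] [ 0.2288 -0.3854  0.085 ]
top lid 0.93 [331.8 250.4] [ 0.5089 -0.0341  0.077 ]
top lid_bar 0.67 [336.2 244.9] [ 0.5082 -0.0433  0.148 ]
top lifter 0.86 [194.9 268.6] [0.4596 0.3124 0.005 ]
top lifter_seat 0.72 [190.6 266.7] [0.4627 0.322  0.013 ]
top lifter_grip 0.89 [181.8 257.7] [0.4637 0.3158 0.135 ]
top board_top 0.81 [453.1 253.7] [ 0.5267 -0.3429  0.016 ]
top tray_in 0.66 [184.4 266.3] [0.4644 0.34   0.0045]
top soap1 0.89 [391.9 331.2] [ 0.3252 -0.1938  0.    ]
top soap1 0.75 [250.6 172.9] [0.7231 0.189  0.    ]
top roll_center 0.67 [236.4 318.5] [0.3348 0.19   0.05  ]
top soap2 0.89 [391.9 331.2] [ 0.3252 -0.1938  0.    ]
top soap2 0.75 [250.6 172.9] [0.7231 0.189  0.    ]
top cup 0.86 [399.1 178.1] [ 0.7267 -0.2037  0.    ]
top cup 0.31 [332.6 251.4] [ 0.5216 -0.0368  0.    ]
top spatula 0.57 [321.9 158. ] [0.7732 0.0024 0.    ]
side [[-0.999  -0.0184  0.0411  0.4348]
 [-0.0427  0.6789 -0.733   0.920
[... 1378 characters left out ...]
ide cup 0.97 [235.8 225.6] [ 0.7354 -0.1999  0.    ]
side spatula 0.64 [320.6 386.5] [0.471  0.3159 0.    ]
side spatula 0.63 [210.  275.4] [ 0.7724 -0.0026  0.    ]
{'t': 1.4, 'q': array([ 1.0439,  0.477 ,  0.0224,  1.5554, -0.0115,  1.1093, -0.0831]), 'joint_vel': array([ 0.0002, -0.0006,  0.001 ,  0.0014,  0.0014,  0.0001, -0.0003]), 'joint_torque': array([ -0.0011, -59.6322,   1.6057, -28.1538,   0.0125,   0.0017,
         0.    ]), 'eef_pos': array([ 0.2745, -0.6167,  0.2313]), 'tool_rot': array([ 0.    ,  0.9782,  0.2079, -0.    ]), 'contact_force': array([-0.1593,  0.2668, -0.0597]), 'torque': array([ 0.0052, -0.013 ,  0.0014]), 'grasp_force': 0.0, 'gripper_width': 1.0002292741061176}
```

View images.

View pics/top0.png

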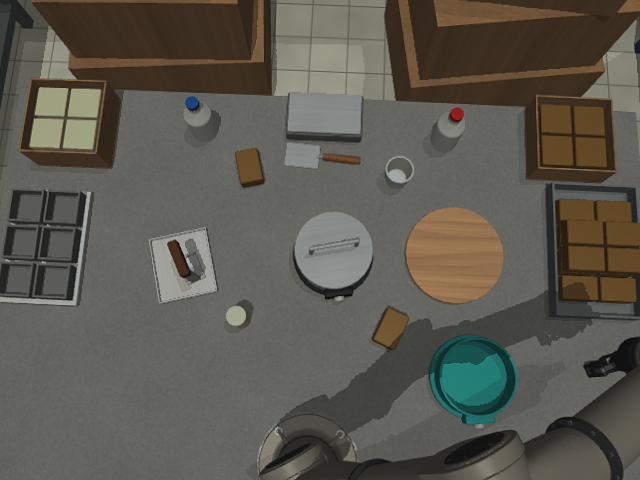

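View pics/side0.png

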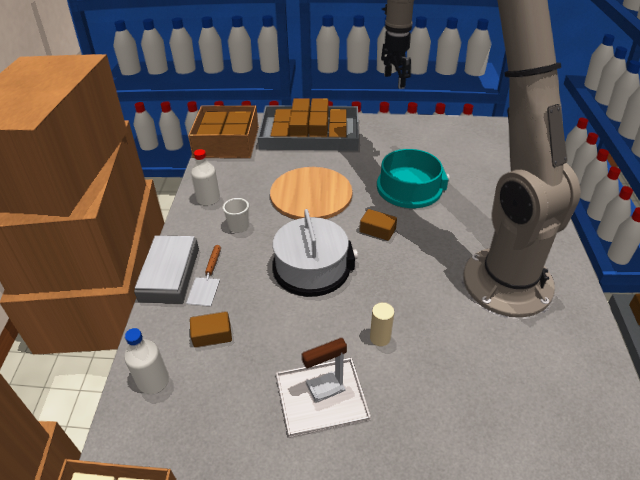

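```bash
cat > m.py <<'E'
from h import *
np.set_printoptions(precision=4,suppress=True)
p=bot.read_camera("top");s=bot.read_camera("side")
im=p["pixels"].astype(int)
hsv=cv2.cvtColor(p["pixels"],cv2.COLOR_RGB2HSV)
m=np.zeros((480,640),np.uint8);sub=im[225:295,155:210]
m[225:295,155:210]=((sub[...,0]-sub[...,2]>20)*255)
pts=cv2.findNonZero(m)[:,0].astype(float)
w=np.array([atz(p,x,.145) for x in pts])[:,:2]
c=w.mean(0);e=np.linalg.eigh(np.cov((w-c).T))
v=e[1][:,1];v=v*np.sign(v[0]);print("grip",len(w),c,np.degrees(np.arctan2(v[1],v[0])),2*np.sqrt(3*e[0]))
for n,k in(("lid_bar",.148),("lifter_grip",.135),("board_top",.016),("lid",.077),("tray_in",.0045)):
    a=bot.tip_of(n,p);b=bot.tip_of(n,s)
    for bb in b[:2]: print(n,tri(p,a[0]["xy"],s,bb["xy"]),bb["score"])
bgr=cv2.cvtColor(p["pixels"],cv2.COLOR_RGB2BGR);sb=cv2.cvtColor(s["pixels"],cv2.COLOR_RGB2BGR)
A=cv2.resize(bgr[205:305,285:385],(400,400),interpolation=cv2.INTER_CUBIC)
B=cv2.resize(sb[200:300,260:360],(400,400),interpolation=cv2.INTER_CUBIC)
cv2.imwrite("pics/crop1.png",np.hstack([A,B]))
E
python3 m.py
```

```text
grip 355 [0.4606 0.3224] 27.130945787194833 [0.0221 0.0878]
lid_bar (array([ 0.5085, -0.0388,  0.1456]), np.float64(0.002222210479174358)) 0.57
lifter_grip (array([0.4689, 0.3188, 0.1279]), np.float64(0.0013208879685335676)) 0.89
lifter_grip (array([0.5679, 0.325 , 0.1767]), np.float64(0.2148956839863392)) 0.4
lid (array([ 0.5088, -0.0348,  0.0847]), np.float64(0.006804621709664187)) 0.86
tray_in (array([0.4653, 0.3427, 0.0069]), np.float64(0.003999121598233044)) 0.56
```

View pics/crop1.png

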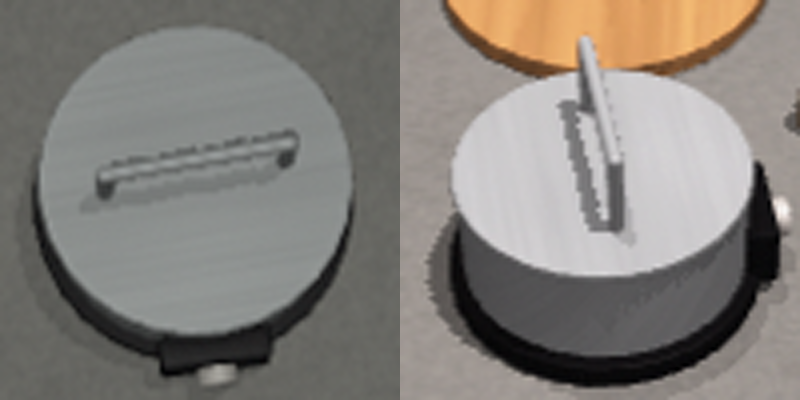

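Run:
```python
from h import *
np.set_printoptions(precision=4,suppress=True)
p=bot.read_camera("top");s=bot.read_camera("side")
a=atz(p,(310,247.7),.150);b=atz(p,(359,240),.150)
print(a,b,(a+b)/2,np.linalg.norm(a-b),np.degrees(np.arctan2((a-b)[1],(a-b)[0])))
a=atz(s,(314,239.5),.150);b=atz(s,(306.2,210),.150)
print(a,b,(a+b)/2,np.linalg.norm(a-b),np.degrees(np.arctan2((a-b)[1],(a-b)[0])))
g=np.array([.464,.320]);t=np.radians(27.1)
for q in(g-.045*np.array([np.cos(t),np.sin(t)]),g,g+.045*np.array([np.cos(t),np.sin(t)])): print(proj(p,[*q,.135]),proj(s,[*q,.135]))
o=bot.get_obs();th=2*np.arctan2(o["tool_rot"][2],o["tool_rot"][1]);print(np.degrees(th),o["t"])
R=np.array([[np.cos(th),np.sin(th)],[np.sin(th),-np.cos(th)]])
for w in([.5,-.4],[.55,-.05],[.464,.32]): print(R.T@(np.array(w)-o["eef_pos"][:2])*1000)
```

```text
[0.4984 0.017  0.15  ] [ 0.5218 -0.0956  0.15  ] [ 0.5101 -0.0393  0.15  ] 0.11499117277126451 101.7679776948157
[0.4969 0.0138 0.15  ] [ 0.5218 -0.0941  0.15  ] [ 0.5093 -0.0401  0.15  ] 0.11082426977644669 102.98527036955443
[[187.1618 274.8246]] [[343.8413 343.8117]]
[[180.0424 257.489 ]] [[323.2527 351.8575]]
[[173.0221 240.3687]] [[302.1544 360.0409]]
23.992466013939445 2.1
[ 294.1473 -106.2511]
[ 482.143  -405.6799]
[ 554.0216 -778.6805]
```

Call:
jog_arm:
  motion:
    - [0,0,0,10,-5,-50,85]
    - [0,0,0,60,-20,-70,85]
    - [0,0,0,115,-40,-70,85]
    - [0,0,0,170,-60,-70,85]
    - [0,0,0,225,-80,-70,85]
    - [0,0,0,280,-105,-70,85]
    - [0,0,0,315,-150,-70,85]
    - [0,0,0,345,-200,-70,85]
    - [0,0,0,380,-250,-70,85]
    - [0,0,0,410,-300,-70,85]

```text
t: 3.35
eef_pos: [0.5274, -0.1737, 0.3016]
tool_rot: [0.0, 0.978, 0.208, 0.0]
contact_force: [0.6, 0.1, 0.3]
gripper_width: 0.995
grasp_force: 0.0
```

Call:
jog_arm:
  motion:
    - [0,0,0,20,-55,0,85]
    - [0,0,0,40,-110,0,85]
    - [0,0,-0.02,55,-165,0,85]
    - [0,0,-0.03,75,-220,0,85]
    - [0,0,-0.04,90,-275,0,85]
    - [0,0,-0.054,105,-330,0,85]
    - [0,0,-0.054,120,-385,0,85]
    - [0,0,-0.054,130,-440,0,85]
    - [0,0,-0.054,144,-479,0,85]
    - [0,0,-0.054,144,-479,0,85]

```text
t: 4.6
eef_pos: [0.4622, 0.3242, 0.3014]
tool_rot: [-0.001, 0.971, 0.237, -0.0]
contact_force: [-0.2, -1.1, 0.4]
gripper_width: 0.994
grasp_force: 0.0
```

Run:
```python
from h import *
p=bot.read_camera("top");s=bot.read_camera("side");save(s,"s1.png")
T=bot.get_obs();print(T["eef_pos"],T["tool_rot"],T["t"])
R=[.4640,.320]
th=2*np.arctan2(T["tool_rot"][2],T["tool_rot"][1]);R2=np.array([[np.cos(th),np.sin(th)],[np.sin(th),-np.cos(th)]])
print(np.degrees(th),R2.T@(np.array(R)-T["eef_pos"][:2])*1000)
a=cv2.cvtColor(p["pixels"],cv2.COLOR_RGB2BGR)[190:310,110:270];b=cv2.cvtColor(s["pixels"],cv2.COLOR_RGB2BGR)[280:400,240:400]
cv2.imwrite("pics/c2.png",cv2.resize(np.hstack([a,b]),(800,300)))
```

```text
[0.46392418 0.31996033 0.30110437] [ 2.98716284e-04  9.72148719e-01  2.34364579e-01 -1.51139691e-04] 4.7
27.108341207894593 [ 0.08556122 -0.00076145]
```

View pics/c2.png

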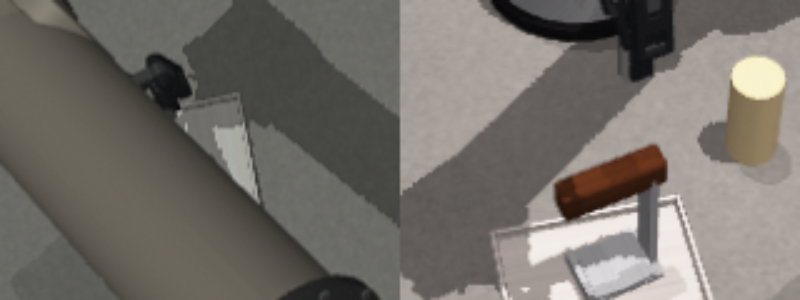

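Call:
jog_arm:
  motion:
    - [0,0,0,0,0,40,85]
    - [0,0,0,0,0,85,85]
    - [0,0,0,0,0,120,85]
    - [0,0,0,0,0,150,85]
    - [0,0,0,0,0,175,85]
    - [0,0,0,0,0,185,85]
    - [0,0,0,0,0,185,85]
  grip_force: 80

```text
t: 5.58
eef_pos: [0.4642, 0.3192, 0.1162]
tool_rot: [0.0, 0.972, 0.233, -0.0]
contact_force: [-0.3, 0.5, 0.4]
gripper_width: 0.999
grasp_force: 0.0
```

Call:
jog_arm:
  motion:
    - [0,0,0,0,0,0,60]
    - [0,0,0,0,0,0,45]
    - [0,0,0,0,0,0,30]
    - [0,0,0,0,0,0,15]
    - [0,0,0,0,0,0,5]
    - [0,0,0,0,0,0,5]
    - [0,0,0,0,0,0,5]
    - [0,0,0,0,0,0,5]
  grip_force: 80

```text
t: 6.58
eef_pos: [0.4641, 0.3211, 0.1169]
tool_rot: [-0.0, 0.972, 0.234, 0.001]
contact_force: [-0.8, 1.3, 6.0]
gripper_width: 0.27
grasp_force: 79.6
```

Run:
```python
from h import *
s=bot.read_camera("side")
b=cv2.cvtColor(s["pixels"],cv2.COLOR_RGB2BGR)[270:430,220:430]
cv2.imwrite("pics/c3.png",cv2.resize(b,None,fx=3,fy=3))
for n in("lifter_grip","lifter_seat"): print([(r["xy"],r["score"]) for r in bot.tip_of(n,s)[:2]])
print(bot.get_obs())
```

```text
[([324.4, 353.2], 0.85)]
[([328.1, 385.6], 0.65)]
{'t': 6.725, 'q': array([-0.34381749,  0.47624562, -0.47450427,  1.90007295,  0.28718106,
        0.83070315, -2.06601453]), 'joint_vel': array([-1.07575266e-03,  1.36987183e-04, -1.30241995e-03,  9.04921363e-04,
       -1.37773016e-03, -7.23275214e-05, -5.68541748e-04]), 'joint_torque': array([ 1.17205951e+00, -4.85756814e+01, -3.42047431e+00, -2.01859117e+01,
        4.96522598e-01,  3.39362780e-01,  5.66538598e-03]), 'eef_pos': array([0.46406736, 0.32109917, 0.11685979]), 'tool_rot': array([-5.04564125e-04,  9.72149420e-01,  2.34360744e-01,  5.40533103e-04]), 'contact_force': array([-0.44146923,  2.54094075,  5.39239257]), 'torque': array([ 0.44018149,  0.22355374, -0.01764025]), 'grasp_force': 79.62230443954468, 'gripper_width': 0.26721889973894886}
```

View pics/c3.png

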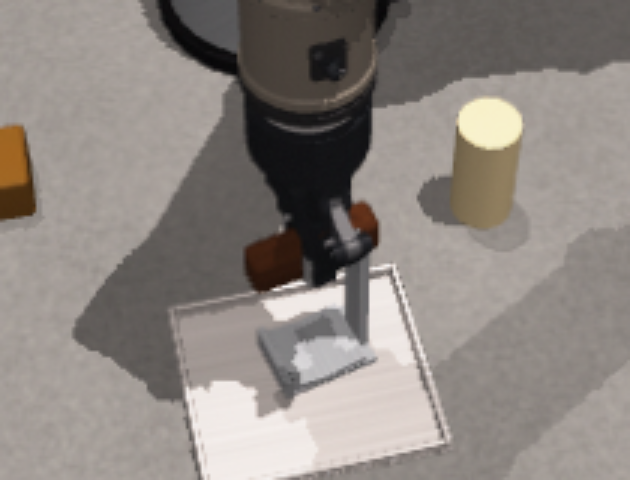

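Call:
jog_arm:
  motion:
    - [0,0,0,0,0,-20,5]
    - [0,0,0,0,0,-60,5]
    - [0,0,0,0,0,-104,5]
    - [0,0,0.03,-15,25,-114,5]
    - [0,0,0.08,-45,70,-114,5]
    - [0,0,0.14,-75,115,-114,5]
    - [0,0,0.2,-103,160,-114,5]
    - [0,0,0.258,-130,205,-114,5]
    - [0,0,0.258,-155,250,-114,5]
    - [0,0,0.258,-177,287,-110,5]

```text
t: 7.98
eef_pos: [0.4357, -0.0186, 0.2256]
tool_rot: [0.0, 0.994, 0.106, -0.001]
contact_force: [0.3, -0.5, -2.9]
gripper_width: 0.271
grasp_force: 78.9
```

```bash
cat > st.py <<'E'
from h import *
np.set_printoptions(precision=4,suppress=True)
import sys
o=bot.get_obs();th=2*np.arctan2(o["tool_rot"][2],o["tool_rot"][1]);R=np.array([[np.cos(th),np.sin(th)],[np.sin(th),-np.cos(th)]])
print(o["t"],o["eef_pos"],np.degrees(th),o["contact_force"],o["grasp_force"])
for a in sys.argv[1:]:
    w=np.array(eval(a));print(w,R.T@(w-o["eef_pos"][:2])*1000)
E
python3 st.py "(.4364,-.0557)" "(.5097,-.0397)"
python3 - <<'E'
from h import *
s=bot.read_camera("side");p=bot.read_camera("top")
a=cv2.cvtColor(p["pixels"],cv2.COLOR_RGB2BGR)[200:320,280:380];b=cv2.cvtColor(s["pixels"],cv2.COLOR_RGB2BGR)[170:290,250:390]
cv2.imwrite("pics/c4.png",cv2.resize(np.hstack([a,b]),(800,400)))
E
```

```text
7.975 [ 0.4357 -0.0186  0.2256] 12.206197768731672 [ 0.2547 -0.5418 -2.9277] 78.90466690063477
[ 0.4364 -0.0557] [-7.1319 36.4505]
[ 0.5097 -0.0397] [67.8939 36.31  ]
```

View pics/c4.png

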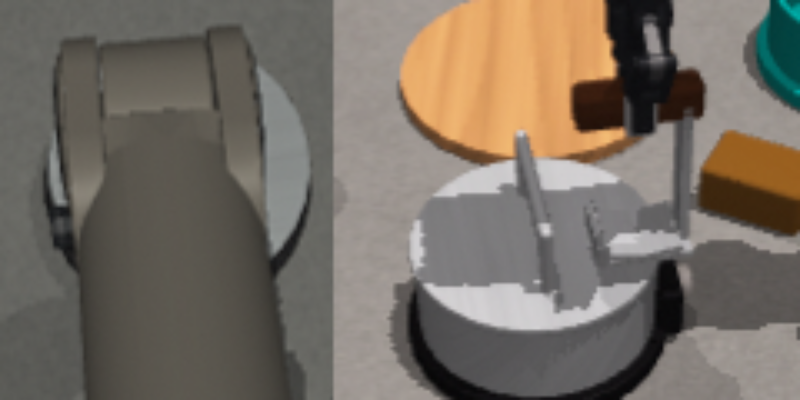

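Call:
jog_arm:
  motion:
    - [0,0,0,-3,15,0,5]
    - [0,0,0,-5,30,3,5]
    - [0,0,0,-5,36,5,5]
    - [0,0,0,-5,36,5,5]
    - [0,0,0,-5,36,5,5]

```text
t: 8.7
eef_pos: [0.4398, -0.0515, 0.2213]
tool_rot: [-0.0, 0.994, 0.108, -0.0]
contact_force: [-0.1, -0.7, -3.4]
gripper_width: 0.269
grasp_force: 79.2
```

```bash
python3 st.py "(.5097,-.0397)"
python3 - <<'E'
from h import *
np.set_printoptions(precision=4,suppress=True)
s=bot.read_camera("side");o=bot.get_obs();e=o["eef_pos"]
for n,z in(("lifter_grip",e[2]+.019),("lifter_seat",e[2]-.1),("lid_bar",.148)): print(n,[(r["xy"],r["score"],atz(s,r["xy"],z)) for r in bot.tip_of(n,s)[:2]])
E
```

```text
8.7 [ 0.4398 -0.0515  0.2213] 12.36200703838937 [-0.1308 -0.6698 -3.4204] 79.22895669937134
[ 0.5097 -0.0397] [70.7653  3.4787]
lifter_grip [([337.4, 190.9], 0.8, array([ 0.4438, -0.057 ,  0.2403])), ([312.3, 189.0], 0.56, array([ 0.5028, -0.0629,  0.2403]))]
lifter_seat [([340.2, 230.5], 0.95, array([ 0.4357, -0.0515,  0.1213]))]
lid_bar [([309.6, 223.6], 0.96, array([ 0.5105, -0.0449,  0.148 ]))]
```

Call:
jog_arm:
  motion:
    - [0,0,0,5,2,0,5]
    - [0,0,0,14,3,0,5]
    - [0,0,0,24,3,0,5]
    - [0,0,0,34,3,0,5]
    - [0,0,0,44,3,0,5]
    - [0,0,0,54,3,0,5]
    - [0,0,0,63,3,0,5]
    - [0,0,0,70,3,0,5]
    - [0,0,0,71,3,0,5]
    - [0,0,0,71,3,0,5]

```text
t: 10.15
eef_pos: [0.5096, -0.0399, 0.2212]
tool_rot: [0.0, 0.994, 0.107, -0.0]
contact_force: [0.5, 0.6, -3.2]
gripper_width: 0.27
grasp_force: 79.2
```

```bash
python3 st.py "(.5097,-.0397)"
python3 - <<'E'
from h import *
s=bot.read_camera("side")
b=cv2.cvtColor(s["pixels"],cv2.COLOR_RGB2BGR)[170:290,250:390]
cv2.imwrite("pics/c5.png",cv2.resize(b,(700,600),interpolation=cv2.INTER_CUBIC))
E
```

```text
10.15 [ 0.5096 -0.0399  0.2212] 12.30276048076461 [ 0.4701  0.5638 -3.1671] 79.21886801719666
[ 0.5097 -0.0397] [ 0.1943 -0.1969]
```

View pics/c5.png

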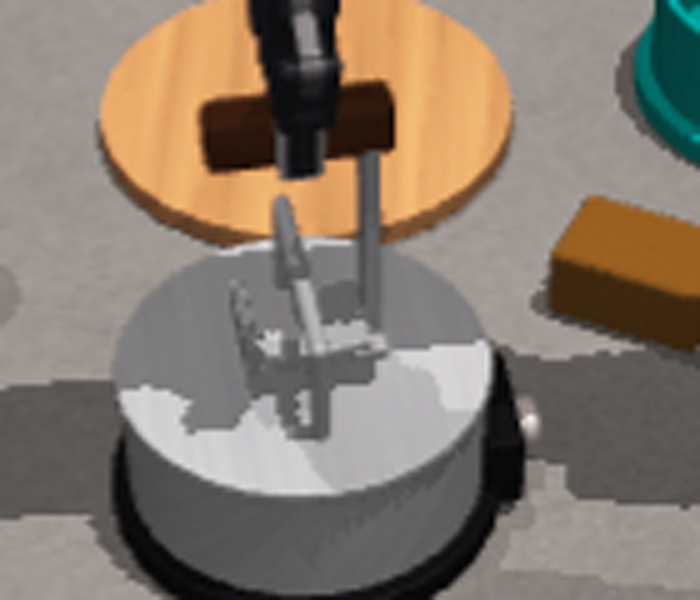

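Call:
jog_arm:
  motion:
    - [0,0,0,0,0,-6,5]
    - [0,0,0,0,0,-13,5]
    - [0,0,0,0,0,-19,5]
    - [0,0,0,0,0,-22,5]
    - [0,0,0,0,0,-24,5]
    - [0,0,0,0,0,-26,5]
    - [0,0,0,0,0,-28,5]
    - [0,0,0,0,0,-30,5]
    - [0,0,0,0,0,-32,5]
    - [0,0,0,0,0,-32,5]
  grip_force: 110

```text
t: 11.45
eef_pos: [0.5097, -0.0399, 0.2532]
tool_rot: [-0.0, 0.994, 0.107, -0.0]
contact_force: [-0.1, -0.2, -9.5]
gripper_width: 0.266
grasp_force: 109.0
```

Call:
jog_arm:
  motion:
    - [0,0,0,0,0,-2,5]
    - [0,0,0,0,0,-6,5]
    - [0,0,0,0,0,-11,5]
    - [0,0,0,0,0,-17,5]
    - [0,0,0,0,0,-24,5]
    - [0,0,0,0,0,-31,5]
    - [0,0,0,0,0,-38,5]
    - [0,0,0,0,0,-43,5]
    - [0,0,0,0,0,-46,5]
    - [0,0,0,0,0,-46,5]

```text
t: 12.7
eef_pos: [0.5098, -0.0398, 0.2995]
tool_rot: [0.0, 0.994, 0.107, 0.0]
contact_force: [0.1, -0.4, -9.1]
gripper_width: 0.267
grasp_force: 109.1
```

```bash
python3 st.py "(.527,-.346)"
python3 - <<'E'
from h import *
s=bot.read_camera("side");p=bot.read_camera("top")
b=cv2.cvtColor(s["pixels"],cv2.COLOR_RGB2BGR)[150:290,230:390]
cv2.imwrite("pics/c6.png",cv2.resize(b,(640,560),interpolation=cv2.INTER_CUBIC))
# board outline in top view
hsv=cv2.cvtColor(p["pixels"],cv2.COLOR_RGB2HSV)[195:315,400:515]
m=cv2.inRange(hsv,(8,60,60),(25,255,255))
c=max(cv2.findContours(m,0,1)[0],key=cv2.contourArea)+[400,195]
w=np.array([atz(p,x[0],.016)[:2] for x in c]).astype(np.float32)
print(cv2.minEnclosingCircle(w))
E
```

```text
12.7 [ 0.5098 -0.0398  0.2995] 12.305760810528017 [ 0.1455 -0.4401 -9.0656] 109.05575394630432
[ 0.527 -0.346] [-48.485  302.7742]
((0.5254818201065063, -0.3447495996952057), 0.12574167549610138)
```

View pics/c6.png

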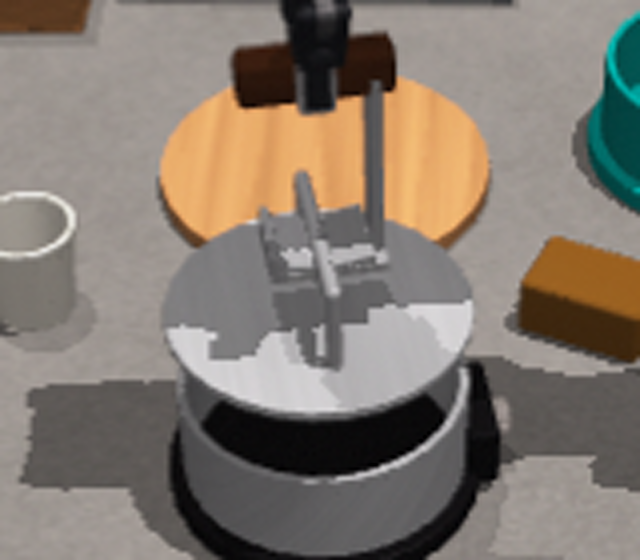

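Call:
jog_arm:
  motion:
    - [0,0,0,0,2,0,5]
    - [0,0,0,-1,6,0,5]
    - [0,0,0,-2,12,0,5]
    - [0,0,0,-3,20,0,5]
    - [0,0,0,-5,30,0,5]
    - [0,0,0,-7,42,0,5]
    - [0,0,0,-9,56,0,5]
    - [0,0,0,-11,70,0,5]
    - [0,0,0,-14,85,0,5]
    - [0,0,0,-16,100,0,5]

```text
t: 14.05
eef_pos: [0.5154, -0.1422, 0.2993]
tool_rot: [0.0, 0.994, 0.107, -0.0]
contact_force: [0.4, 0.6, -8.7]
gripper_width: 0.261
grasp_force: 109.0
```

Call:
jog_arm:
  motion:
    - [0,0,0,-2,15,0,5]
    - [0,0,0,-5,30,0,5]
    - [0,0,0,-7,45,0,5]
    - [0,0,0,-10,60,0,5]
    - [0,0,0,-12,75,0,5]
    - [0,0,0,-15,90,0,5]
    - [0,0,0,-17,105,0,5]
    - [0,0,0,-19,119,0,5]
    - [0,0,0,-21,132,0,5]
    - [0,0,0,-23,144,0,5]

```text
t: 15.3
eef_pos: [0.5237, -0.2874, 0.2992]
tool_rot: [-0.0, 0.994, 0.107, -0.0]
contact_force: [0.1, 0.8, -9.2]
gripper_width: 0.262
grasp_force: 109.0
```

Call:
jog_arm:
  motion:
    - [0,0,0,-2,11,0,5]
    - [0,0,0,-4,21,0,5]
    - [0,0,0,-5,30,0,5]
    - [0,0,0,-7,38,0,5]
    - [0,0,0,-8,45,0,5]
    - [0,0,0,-9,51,0,5]
    - [0,0,0,-9,55,0,5]
    - [0,0,0,-10,57,0,5]
    - [0,0,0,-10,58,0,5]
    - [0,0,0,-10,58,0,5]

```text
t: 16.55
eef_pos: [0.5263, -0.3452, 0.2993]
tool_rot: [-0.0, 0.994, 0.107, 0.0]
contact_force: [0.4, -0.1, -9.9]
gripper_width: 0.264
grasp_force: 109.2
```

```bash
python3 st.py "(.526,-.345)"
python3 - <<'E'
from h import *
np.set_printoptions(precision=4,suppress=True)
s=bot.read_camera("side");p=bot.read_camera("top")
z=bot.get_obs()["eef_pos"][2]-.099
for c in(s,p):
    for n,zz in(("lid_bar",z),("lid",z-.071),("board_top",.016)): print(n,[(r["xy"],r["score"],atz(c,r["xy"],zz)) for r in bot.tip_of(n,c)[:2]])
b=cv2.cvtColor(s["pixels"],cv2.COLOR_RGB2BGR)[80:230,230:400]
cv2.imwrite("pics/c7.png",cv2.resize(b,(680,600),interpolation=cv2.INTER_CUBIC))
E
```

```text
16.55 [ 0.5263 -0.3452  0.2993] 12.32022779513872 [ 0.3788 -0.1139 -9.8739] 109.17431831359863
[ 0.526 -0.345] [-0.2401 -0.2484]
lid_bar [([309.2, 139.3], 0.79, array([ 0.527 , -0.3438,  0.2003]))]
lid [([309.3, 158.0], 0.6, array([ 0.5292, -0.3556,  0.1293]))]
board_top [([311.9, 191.6], 0.64, array([ 0.5236, -0.3429,  0.016 ]))]
lid_bar [([472.1, 240.6], 0.94, array([ 0.5211, -0.3453,  0.2003]))]
lid [([464.4, 244.6], 0.97, array([ 0.5268, -0.3449,  0.1293]))]
board_top []
```

View pics/c7.png

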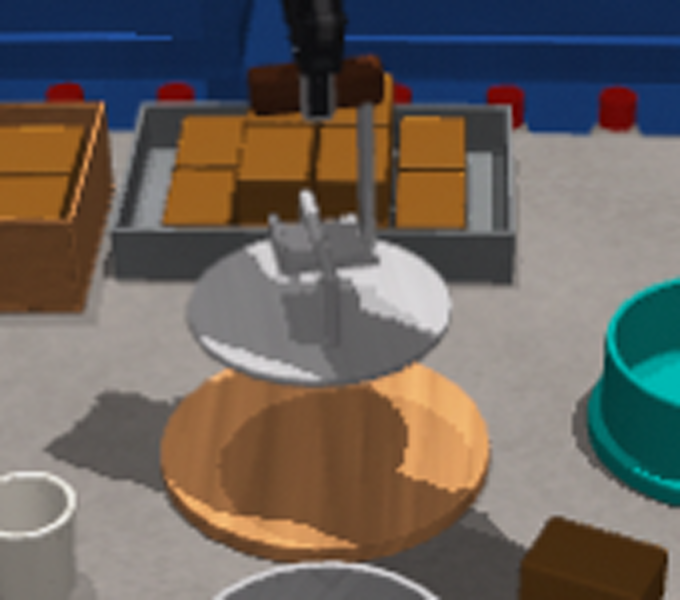

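Call:
jog_arm:
  motion:
    - [0,0,0,0,0,2,5]
    - [0,0,0,0,0,7,5]
    - [0,0,0,0,0,15,5]
    - [0,0,0,0,0,25,5]
    - [0,0,0,0,0,38,5]
    - [0,0,0,0,0,51,5]
    - [0,0,0,0,0,64,5]
    - [0,0,0,0,0,76,5]
    - [0,0,0,0,0,86,5]
    - [0,0,0,0,0,94,5]

```text
t: 18.2
eef_pos: [0.5263, -0.3454, 0.2047]
tool_rot: [-0.0, 0.994, 0.107, -0.0]
contact_force: [-0.2, -1.1, -9.3]
gripper_width: 0.265
grasp_force: 109.2
```

Call:
jog_arm:
  motion:
    - [0,0,0,0,0,5,5]
    - [0,0,0,0,0,9,5]
    - [0,0,0,0,0,12,5]
    - [0,0,0,0,0,14,5]
    - [0,0,0,0,0,16,5]
    - [0,0,0,0,0,18,5]
    - [0,0,0,0,0,20,5]
    - [0,0,0,0,0,22,5]
    - [0,0,0,0,0,24,5]
    - [0,0,0,0,0,24,5]

```text
t: 19.45
eef_pos: [0.5264, -0.3455, 0.1815]
tool_rot: [0.0, 0.994, 0.107, 0.0]
contact_force: [0.3, 1.0, -3.8]
gripper_width: 0.26
grasp_force: 109.9
```

Call:
jog_arm:
  motion:
    - [0,0,0,0,0,4,5]
    - [0,0,0,0,0,9,5]
    - [0,0,0,0,0,14,5]
    - [0,0,0,0,0,19,5]
    - [0,0,0,0,0,22,5]
    - [0,0,0,0,0,22,5]

```text
t: 20.2
eef_pos: [0.5261, -0.3453, 0.159]
tool_rot: [-0.0, 0.994, 0.107, -0.0]
contact_force: [0.4, -0.3, -2.7]
gripper_width: 0.262
grasp_force: 109.9
```

```bash
python3 st.py
python3 - <<'E'
from h import *
s=bot.read_camera("side");p=bot.read_camera("top")
a=cv2.cvtColor(p["pixels"],cv2.COLOR_RGB2BGR)[190:320,390:520]
b=cv2.cvtColor(s["pixels"],cv2.COLOR_RGB2BGR)[110:240,250:380]
cv2.imwrite("pics/c8.png",cv2.resize(np.hstack([b,a]),(800,400),interpolation=cv2.INTER_CUBIC))
E
```

```text
20.2 [ 0.5261 -0.3453  0.159 ] 12.30873395749259 [ 0.4247 -0.3177 -2.7306] 109.91223692893982
```

View pics/c8.png

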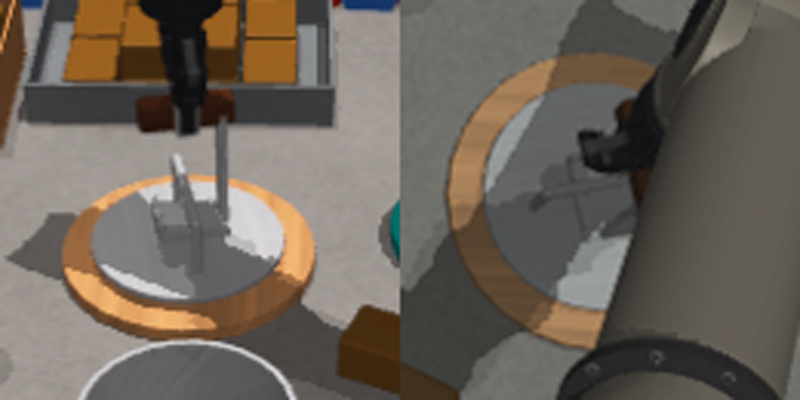

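Call:
jog_arm:
  motion:
    - [0,0,0,-3,0,0,5]
    - [0,0,0,-9,0,0,5]
    - [0,0,0,-17,0,0,5]
    - [0,0,0,-26,0,0,5]
    - [0,0,0,-36,0,0,5]
    - [0,0,0,-46,0,0,5]
    - [0,0,0,-56,0,0,5]
    - [0,0,0,-66,0,0,5]
    - [0,0,0,-76,0,0,5]
    - [0,0,0,-80,0,0,5]

```text
t: 21.55
eef_pos: [0.4472, -0.3628, 0.1593]
tool_rot: [0.0, 0.994, 0.107, -0.0]
contact_force: [0.3, 0.1, -2.8]
gripper_width: 0.265
grasp_force: 109.9
```

Call:
jog_arm:
  motion:
    - [0,0,0,0,0,-20,5]
    - [0,0,0,0,0,-60,5]
    - [0,0,0,0,0,-105,5]
    - [0,0,0,5,-20,-125,5]
    - [0,0,0,15,-60,-130,5]
    - [0,0,0,25,-105,-130,5]
    - [0,0,0,37,-150,-130,5]
    - [0,0,0,48,-195,-130,5]
    - [0,0,0,59,-240,-130,5]
    - [0,0,0,70,-285,-130,5]

```text
t: 22.8
eef_pos: [0.4545, -0.0662, 0.2885]
tool_rot: [-0.0, 0.994, 0.108, -0.001]
contact_force: [1.1, 0.7, -2.9]
gripper_width: 0.261
grasp_force: 109.8
```

Call:
jog_arm:
  motion:
    - [0,0,-0.02,11,-45,0,5]
    - [0,0,-0.05,22,-90,0,5]
    - [0,0,-0.09,33,-135,0,5]
    - [0,0,-0.13,44,-180,0,5]
    - [0,0,-0.17,55,-225,0,5]
    - [0,0,-0.21,66,-270,0,5]
    - [0,0,-0.24,77,-315,0,5]
    - [0,0,-0.258,86,-352,0,5]
    - [0,0,-0.258,92,-379,0,5]
    - [0,0,-0.258,92,-379,0,5]

```text
t: 24.05
eef_pos: [0.4621, 0.3241, 0.2883]
tool_rot: [-0.001, 0.972, 0.237, -0.001]
contact_force: [0.5, -0.5, -2.9]
gripper_width: 0.262
grasp_force: 110.0
```

```bash
python3 st.py "(.464,.3225)"
python3 - <<'E'
from h import *
s=bot.read_camera("side");p=bot.read_camera("top")
a=cv2.cvtColor(p["pixels"],cv2.COLOR_RGB2BGR)[190:320,390:520]
b=cv2.cvtColor(s["pixels"],cv2.COLOR_RGB2BGR)[275:435,220:380]
b=cv2.resize(b,(400,400));a=cv2.resize(a,(400,400))
cv2.imwrite("pics/c9.png",np.hstack([b,a]))
E
```

```text
24.05 [0.4621 0.3241 0.2883] 27.41653461082433 [ 0.5311 -0.5014 -2.9316] 110.00611782073975
[0.464  0.3225] [0.987  2.2712]
```

View pics/c9.png

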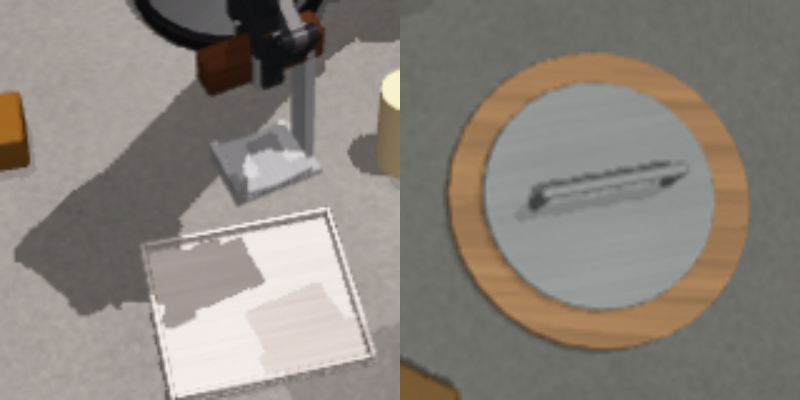

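Call:
jog_arm:
  motion:
    - [0,0,0,0,0,15,5]
    - [0,0,0,0,0,45,5]
    - [0,0,0,0,0,80,5]
    - [0,0,0,0,0,110,5]
    - [0,0,0,0,0,135,5]
    - [0,0,0,0,0,152,5]
    - [0,0,0,0,0,160,5]
    - [0,0,0,0,0,166,5]
    - [0,0,0,0,0,168,5]
    - [0,0,0,0,0,168,5]

```text
t: 25.4
eef_pos: [0.4651, 0.3211, 0.1217]
tool_rot: [-0.0, 0.972, 0.234, 0.0]
contact_force: [-0.9, -0.2, -3.0]
gripper_width: 0.263
grasp_force: 110.0
```

```bash
python3 st.py "(.464,.3225)"
```

```text
25.4 [0.4651 0.3211 0.1217] 27.086071615759124 [-0.9349 -0.1814 -3.0394] 110.02809047698975
[0.464  0.3225] [-0.3412 -1.7621]
```

Call:
jog_arm:
  motion:
    - [0,0,0,0,0,1,5]
    - [0,0,0,0,0,2,5]
    - [0,0,0,0,0,3,5]
    - [0,0,0,0,0,4,5]
    - [0,0,0,0,0,4.5,5]
    - [0,0,0,0,0,5,5]
    - [0,0,0,0,0,5,5]

```text
t: 26.28
eef_pos: [0.4649, 0.3211, 0.1169]
tool_rot: [-0.0, 0.972, 0.234, 0.0]
contact_force: [-2.4, -1.9, 6.1]
gripper_width: 0.265
grasp_force: 111.3
```

Contact with the tray floor (+9 N). I open gently, then rise.

Call:
jog_arm:
  motion:
    - [0,0,0,0,0,4.5,5]
    - [0,0,0,0,0,-0.5,30]
    - [0,0,0,0,0,-0.5,45]
    - [0,0,0,0,0,-0.5,60]
    - [0,0,0,0,0,-0.5,75]
    - [0,0,0,0,0,-0.5,85]
    - [0,0,0,0,0,-0.5,85]
    - [0,0,0,0,0,-0.5,85]
  grip_force: 20

```text
t: 27.28
eef_pos: [0.4649, 0.3209, 0.1168]
tool_rot: [-0.0, 0.972, 0.234, -0.0]
contact_force: [-0.3, 0.3, 0.0]
gripper_width: 0.993
grasp_force: 0.0
```

Call:
jog_arm:
  motion:
    - [0,0,0,0,0,-8,85]
    - [0,0,0,0,0,-25,85]
    - [0,0,0,0,0,-50,85]
    - [0,0,0,0,0,-90,85]
    - [0,0,0,0,0,-140,85]
    - [0,0,0,0,0,-180,85]
    - [0,0,0,0,0,-200,85]
    - [0,0,0,0,0,-200,85]

```text
t: 28.28
eef_pos: [0.4654, 0.3217, 0.3196]
tool_rot: [-0.001, 0.972, 0.234, 0.002]
contact_force: [0.2, -0.6, -0.2]
gripper_width: 0.996
grasp_force: 0.0
```

Run:
```python
from h import *
s=bot.read_camera("side");save(s,"s10.png");print(bot.get_obs()["t"])
```

```text
28.325
```

View pics/s10.png

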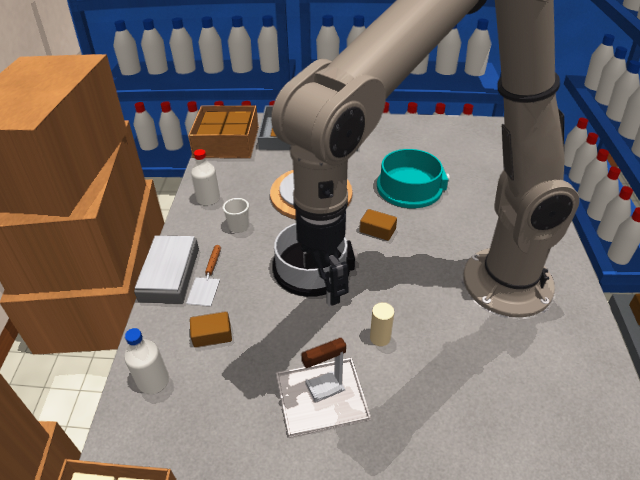

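The lifter stands upright in the tray with its grip at (324,352). The lid is on the board at about (300,190), and the bystanders haven't moved.

```bash
python3 -c "
from station import bot
print(bot.hand_in())"
```

```text
the job is handed in; nothing more can be done
None
```

The job is done and handed in at about 28 s: the lid sits centred on the board, the lifter stands upright back in its tray with the gripper clear, and no bystander moved; no verdict came back.

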